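# Check the gem tester and hold it on the largest stone

## Robot

A 7-joint arm with a two-finger parallel gripper is mounted at the origin on the work surface. World frame = base frame: x ahead of the robot, y to its left, z up, the work surface at z = 0. Lengths are in m, angles in rad, forces in N, time in s.
With the tool pointing down it reaches from about 0.35 to 0.775 m from the base axis. Payload 3.1 kg.
Tool frame: the origin (TCP) lies on the centre line of the jaws, within the pads' length; the fingertips stand arm.finger_overhang ahead of it and the grasp point (between the pads) lies 2 mm behind it (arm.finger_overhang is the distance from the TCP to the fingertips, in m); z points along the fingers, y is the line along which they close (so a half turn about z gives the same grasp; the last joint's range is limited). The gripper opens to 85 mm and grips with 20 to 120 N. Pads are 22 mm wide; open, the fingers measure 114 mm over their backs; the gripper's body (76 mm by 85 mm) begins 54 mm behind the grasp point. The pads swing forward as they close: fully open they stand 13 mm farther back than shut.
Start: joints at [1.159, 0.311, 0.014, 1.512, -0.004, 1.319, -0.027], TCP at [0.199, -0.513, 0.248] pointing down, gripper open.
Joint ranges: [-2.7, 2.7], [-0.3, 1.91], [-1.27, 1.3], [0.12, 2.57], [-1.44, 4.58], [0.2, 2.03], [-3.05, 3.05]. Speed limits (rad/s): [2.79, 2.79, 3.14, 3.14, 3.14, 3.14, 3.14].

## Interface

Orientations are given as a rotation vector (axis times angle).
In Python, from plant import arm, vision, models gives the robot as it stands. The module is installed in compiled form; this text tells all that it offers.
- The arm moves only by the tool play_rows, never from a script. Its argument "increments" is a list of rows, each a list of 7 numbers: the shift along the tool's x, y, z in units of 2 cm (1.0 is 2 cm), then the turn, a rotation vector about the tool's x, y, z in units of 180 degrees (1.0 is 180 degrees), then the opening, from -1 (shut) to 1 (fully open). In form: [[tx, ty, tz, rx, ry, rz, gripper], ...]. A call has 1 to 12 rows; each row shifts and turns the commanded pose from where the row before left it, along the tool's axes as they then stand; what a row does not reach is not made up. A row lasts 1/10 s, in which the tool goes at most 50 mm and 8.59 degrees, less where a joint would pass 70% of its speed; a pose out of reach is approached as far as the arm can. A call with a number of a shift or a turn outside -1 to 1 is refused whole. A call with a gripper value outside its range is refused whole. The fingers move at their own pace and stop on an object; the grip force is fixed at half the most. Time passes only in rows, so rows that do not move let the fingers close. It gives the time, the measured TCP pose, the force, the opening and the grip force at its end, in the units of the state.
- arm.observe(): the state, without advancing time (a new reading comes with each control period).
- vision.camera(name): name is "scene" or "top" or "wrist"; returns the picture (480x640x3 uint8, red, green, blue); there is no depth.
- vision.camera_info(name): a dict with "fx", "fy", "cx", "cy" (pixels), "k1" (the pictures are not rectified: a ray, as slopes to the right and down, at radius r is drawn at 1 + k1 r^2 times it, then the intrinsics apply), "world_to_cam" (4x4, takes a point from world to camera coordinates); the wrist camera has in their place "T_tool_cam" (4x4, takes a point from camera to tool coordinates, whose origin is the TCP and whose axes are the flange's). Camera axes: x right, y up, looking along -z (the intrinsics and any distortion apply to the point x, -y, -z); pixel columns grow to the right and rows downward; lengths in m; the calibration is good to about 2 mm. A picture is of the moment at which its call begins: read the wrist's pose just before it. camera_info takes no time and is no camera call.
- arm.finish_job(): hands the job in; it is judged then, once.
Trained networks look in the newest picture that a camera, given by its name, has taken for a name from the list of things; names that differ only in an ending like _2 or _b are one class to them, and where a whole thing is asked for, a point or a joint stands for the part that bears it (a point fixed in the world has none). Each returns a list of dicts, best first, with "conf" (0 to 1); they miss things now and then, are a little off and sometimes report something else, mostly with a low value. They report only what shows in the picture. A call takes as long as a camera call. They do not tell look-alikes from the thing itself.
- models.regions_of(camera, label): "mask" (480x640 bool, what is visible of it) and "centre" ([column, row] in pixels, amid what is visible of it).
The state is a dict: "time": time; "joint_positions": joint angles; "dq": joint speeds; "effort": joint torques, N m; "tool_pos": TCP position; "eef_rot": TCP orientation; "ft_force": force on the tool from outside, world axes, zero at the start; "torque": the same for the moment, N m; "gripper_width": finger opening in m; "grip_force": force on a finger pad.
Only numpy, scipy, OpenCV 4.12 (cv2) and the standard library are available. Lean on these libraries where they do the work, as an engineer would, in place of code of your own. Each camera call takes 0.05 s, during which the arm holds its last target. There are 200 camera calls.

## Task

Draw the pen-shaped gem tester up out of its dock and, holding it upright, press its sprung probe gently, about half-way in, on the middle of the dock's steel check disc for about a second. Then, touching no other stone, stand it the same way, upright and probe about half-way in, on the middle of the flat top of the largest cut stone in the aluminium rest. Finish while still holding it steady there, with the stones in their seats and the hammer, pliers and ring band where they lay.

Things in the scene. Friction and masses are not known exactly. Their poses are not given: they have to be found in the camera images.
- tester_mid (a point): Centre (half-way up its 150 mm) of the gem tester, upright in the dock, probe down. z up along it, x across its wide side, y its thickness. Light grey upper body, a box 30 (x) by 22 mm (y), from 5 mm below this point to the top 75 mm above: grip it across y, e.g. 35 mm above this point. Below: black shank 23 by 15 mm to 45 mm, nose cone to 66 mm, probe's end at 75 mm, on axis. 100 g.
- probe_tip (a point): End of the tester's round-ended steel probe, 2.8 mm thick, standing out 9 mm from the nose on the tester's axis; its z axis points up into the tester.
- probe (a joint): How far the sprung probe is pushed into the tester, m: 0 when free, 0.006 at its stop. The spring pushes back with about 0.6 N at first and 0.5 N more per mm (2.1 N half-way in).
- check_disc (a point): Centre of the top of the steel check disc, 20 mm across, on the dock's base, 16 mm above the bench. The x axis points from the disc to the holster, whose upright axis is 62 mm away.
- dock: Fixed dock of dark plastic: base 130 (x) by 76 mm, 14.5 mm high, origin under its middle; disc 34 mm towards -x, upright holster 28 mm towards +x, 35 by 27 mm outside, 90 mm high, opening 25 by 17 mm (1 mm clear each side of the shank). The step under the tester's light grey body sits on the holster's rim and the probe hangs free, so it lifts straight out after 75 mm.
- rest: Fixed aluminium stone rest, 44 (x) by 116 mm (y), 14 mm high, origin under its middle, with three 12 mm round seats in a row along y, 36 mm apart. The three loose stones sit in them point down, in any order: round-cut, amber, same shape, 12 g each.
- large_table (a point): Centre of the flat round top face of the largest stone, which is 22 mm across; the face is 13 mm across, about 22 mm above the bench, its z axis up.
- middle_table (a point): Centre of the flat top face of the middle stone, 18 mm across, in another seat of the rest, top face about 20 mm above the bench.
- small_table (a point): Centre of the flat top face of the smallest stone, 14 mm across, in another seat of the rest, top face about 18 mm above the bench.
- hammer: Bystander: chasing hammer lying on the bench, 29 mm high, handle 222 mm; the origin is under its head and the handle runs along its y axis.
- pliers: Bystander: white-handled pliers lying on the bench, 150 mm long, 10 mm high; origin near the hinge, jaws towards +x.
- band: Bystander: plain steel ring band lying flat, 21 mm across, 4 mm high; origin at its underside.
There are look-alikes about, which are no part of the job. What is shaped like the dock but blue is not meant. Leave any orange look-alike of the part that bears tester_mid alone.

How it is judged:
On the way:
1. the tester, upright, is held with its probe pressed in 1 to 5 mm on the check disc, within 6 mm of the disc's centre (value of joint probe between 0.001 and 0.0052 m and horizontal distance between probe_tip and check_disc below 0.006 m and distance between probe_tip and check_disc below 0.009 m and angle between tester_mid's own z axis and vertical below 0.12 rad and contact force between tester and dock between 0.3 and 6 N and contact force between the fingers and tester above 1 N), for 0.5 s.
At the end, for the whole second after the job is handed in: Fingers holding the tester still, within 7 degrees of upright, touching nothing else but the largest stone: probe within 4 mm of its top centre, 1 to 5 mm in, under 6 N. Stones within 4 mm of their start, that one within 7 degrees of level; bystanders within 20 mm (value of joint probe between 0.001 and 0.0052 m and horizontal distance between probe_tip and large_table below 0.004 m and distance between probe_tip and large_table below 0.007 m and angle between each of tester_mid, large_table's own z axis and vertical below 0.12 rad and contact force between tester and stone_large between 0.3 and 6 N and contact force between the fingers and tester above 1 N and contact force between tester and dock below 0.05 N and contact force between tester and rest below 0.05 N and linear speed of tester below 0.01 m/s and not (distance of any of hammer, pliers, band from where it was at the start of the episode above 0.02 m) and distance of each of large_table, middle_table, small_table from where it was at the start of the episode below 0.004 m); the arm keeps its last pose, push and grip.
It fails at once if the tester touches one of the two smaller stones (contact force between tester and stone_middle above 0.2 N or contact force between tester and stone_small above 0.2 N).
It fails at once if the tester is pressed on the stone or the check disc harder than 10 N (contact force between tester and stone_large above 10 N or (horizontal distance between probe_tip and check_disc below 0.012 m and contact force between tester and dock above 10 N)).
It fails at once if a stone is knocked from its seat (distance of any of large_table, middle_table, small_table from where it was at the start of the episode above 0.006 m).
It fails at once if the hammer, pliers or ring band is moved by more than 20 mm (distance of any of hammer, pliers, band from where it was at the start of the episode above 0.02 m).
It also fails if it takes over 58 s, if anything falls off the work surface, if the arm or the gripper's body presses on something with over 40 N, if the wrist force passes 120 N, or if a joint passes its speed limit or range.

## Working session

There is one attempt and no reset: what is moved stays moved. The work goes in short steps, Python scripts to look and compute and a tool call to move; the robot and the scene stay as the last step left them, time stands still between calls to the robot, and variables do not carry over. Pictures are saved under pics/ and viewed, at most 10 in all, crops included, and the job is handed in when it is done.

Besides the shell and the picture viewer there is one more tool, called after ">>>" as a command line: name --pt "numbers of a row" for each row, then --argument value for the rest. play_rows: Moves the arm, as the interface text tells. Shifts and turns lie within -1 to 1; 1 stands for 2 cm of shift or 180 degrees of turn. Its arguments: {"type":"object","properties":{"increments":{"type":"array"}},"required":["increments"]}

```bash
mkdir -p pics
cat > h.py <<'E'
import numpy as np, cv2
from scipy.spatial.transform import Rotation as R
from plant import arm, vision, models
def cam(name):
    i=vision.camera_info(name); 
    if name=='wrist':
        s=arm.observe(); T=np.eye(4); T[:3,:3]=R.from_rotvec(s['eef_rot']).as_matrix(); T[:3,3]=s['tool_pos']
        return i, T@np.array(i['T_tool_cam'])
    return i, np.linalg.inv(np.array(i['world_to_cam']))
def ray(ic,uv):
    i,C=ic; x=(uv[0]-i['cx'])/i['fx']; y=(uv[1]-i['cy'])/i['fy']
    a,b=x,y
    for _ in range(20):
        k=1+i['k1']*(a*a+b*b); a,b=x/k,y/k
    return C[:3,3], C[:3,:3]@np.array([a,-b,-1.])
def onz(ic,uv,z):
    o,d=ray(ic,uv); return o+d*(z-o[2])/d[2]
def proj(ic,p):
    i,C=ic; q=np.linalg.inv(C)@np.append(p,1); a,b=q[0]/-q[2],-q[1]/-q[2]; k=1+i['k1']*(a*a+b*b)
    return np.array([i['cx']+i['fx']*a*k,i['cy']+i['fy']*b*k])
def save(name,im): cv2.imwrite('pics/'+name,cv2.cvtColor(im,cv2.COLOR_RGB2BGR))
E
python3 - <<'E'
from h import *
s=arm.observe(); print(s['tool_pos'],s['eef_rot'],s['gripper_width'],arm.finger_overhang)
for c in ['top','scene']:
    ic=cam(c); im=vision.camera(c); save(c+'.png',im); print(c,ic[1][:3,3].round(3))
    for n in ['tester_mid','check_disc','dock','rest','large_table','middle_table','small_table','hammer','pliers','band']:
        try:
            for r in models.regions_of(c,n)[:3]:
                print(n,round(r['conf'],2),np.round(r['centre'],1),int(r['mask'].sum()),onz(ic,r['centre'],0.02).round(3))
        except Exception as e: print(n,e)
E
```

```text
[ 0.1985548  -0.51216295  0.24723748] [-3.08576885e+00 -5.77309118e-01  8.36807164e-04] 0.08533781738464451 0.017
top [ 0.292 -0.025  1.107]
tester_mid 0.59 [396.6 235. ] 393 [ 0.531 -0.175  0.02 ]
tester_mid 0.58 [389.6 175.8] 496 [ 0.654 -0.17   0.02 ]
check_disc 0.96 [430.7 350.8] 2624 [ 0.302 -0.224  0.02 ]
check_disc 0.63 [405.9 264.1] 2248 [ 0.472 -0.189  0.02 ]
check_disc 0.58 [489.3 222.5] 2533 [ 0.547 -0.364  0.02 ]
dock 0.78 [402.8 259.3] 2290 [ 0.481 -0.184  0.02 ]
dock 0.69 [487.6 227.1] 2432 [ 0.538 -0.359  0.02 ]
dock 0.6 [428.8 353.2] 2634 [ 0.298 -0.22   0.02 ]
rest 0.77 [203.7 252.3] 1185 [0.514 0.207 0.02 ]
large_table 0.44 [198.4 252.3] 98 [0.515 0.217 0.02 ]
middle_table 0.54 [214.2 260.4] 66 [0.497 0.186 0.02 ]
hammer 0.97 [277.2 153.4] 1036 [0.713 0.056 0.02 ]
pliers 0.97 [316.9 267.4] 592 [ 0.474 -0.015  0.02 ]
scene [1.18  0.221 0.696]
tester_mid 0.96 [244.7 196.4] 730 [ 0.369 -0.24   0.02 ]
tester_mid 0.67 [221.8 254.8] 1178 [ 0.55  -0.196  0.02 ]
check_disc 0.96 [248.  240.6] 1780 [ 0.495 -0.169  0.02 ]
check_disc 0.78 [143.6 234.8] 2024 [ 0.556 -0.363  0.02 ]
check_disc 0.62 [267.8 180.3] 1205 [ 0.295 -0.22   0.02 ]
dock 0.83 [246.6 243. ] 1800 [ 0.503 -0.168  0.02 ]
dock 0.66 [143.5 234.5] 1997 [ 0.555 -0.363  0.02 ]
dock 0.63 [266.6 181.4] 1217 [ 0.3   -0.221  0.02 ]
rest 0.58 [447.7 314.2] 1446 [0.538 0.223 0.02 ]
large_table 0.62 [448.8 302.9] 114 [0.511 0.22  0.02 ]
middle_table 0.74 [327.7 259.6] 595 [ 0.488 -0.008  0.02 ]
small_table 0.37 [460.8 321.2] 33 [0.545 0.246 0.02 ]
hammer 0.83 [324.2 371.4] 1809 [0.721 0.071 0.02 ]
pliers 0.96 [328.3 260.7] 658 [ 0.49  -0.006  0.02 ]
band 0.53 [309.5 301.8] 44 [ 0.598 -0.001  0.02 ]
```

View pics/top.png

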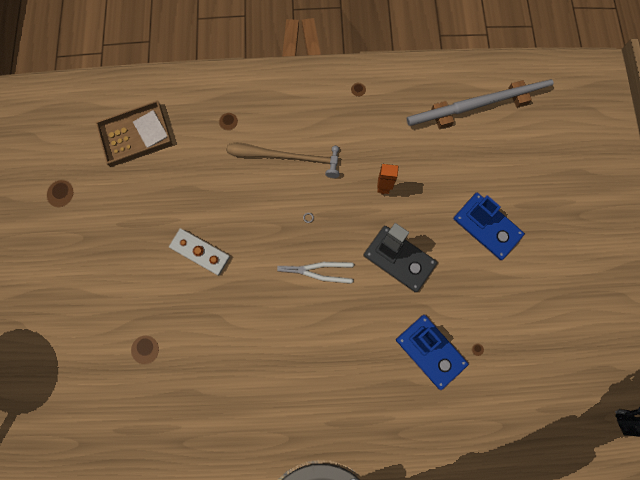

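View pics/scene.png

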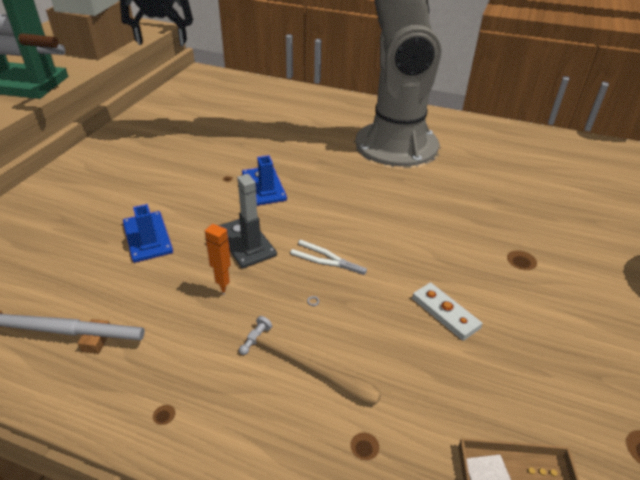

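The top view shows the dark dock (about 401,258) with the grey tester (398,232) and disc (415,268). The rest is at (200,252) with the largest stone in its middle seat (198,251). The band is at (308,217). The orange tester and the blue docks are look-alikes.

```bash
cat >> h.py <<'E'
def blob(im,c,rad,f):
    h=cv2.cvtColor(im,cv2.COLOR_RGB2HSV).astype(int); m=f(h).astype(np.uint8)
    k=np.zeros_like(m); cv2.circle(k,(int(c[0]),int(c[1])),rad,1,-1); m=m*k
    n,l,s,ce=cv2.connectedComponentsWithStats(m); j=1+np.argmax(s[1:,4]); return ce[j],s[j,4],(l==j)
def delta(p,Rt):  # tool-frame delta to target pose (from measured)
    s=arm.observe(); R0=R.from_rotvec(s['eef_rot']); 
    return R0.inv().apply(np.array(p)-s['tool_pos'])/.02,(R0.inv()*Rt).as_rotvec()/np.pi
E
python3 - <<'E'
from h import *
im=cv2.cvtColor(cv2.imread('pics/top.png'),cv2.COLOR_BGR2RGB); ic=cam('top')
d,a,_=blob(im,(415,268),11,lambda h:h[...,2]>150); D=onz(ic,d,.016)
t,a2,m=blob(im,(398,232),16,lambda h:(h[...,1]<60)&(h[...,2]>100)); T=onz(ic,t,.17)
print(d,a,D,t,a2,T, np.hypot(*(T-D)[:2]),np.degrees(np.arctan2(*(T-D)[1::-1])))
print([tuple(im[y,x]) for x,y in [(415,268),(399,232),(395,240),(405,227)]])
w,aw,_=blob(im,(198,251),10,lambda h:(h[...,1]>130)&(h[...,0]<20)); print(w,aw,onz(ic,w,.02))
s=arm.observe(); Rm=R.from_rotvec(s['eef_rot']).as_matrix(); print(Rm.round(3)); print(np.array(vision.camera_info('wrist')['T_tool_cam']).round(3))
b=cv2.resize(im[200:310,340:460],None,fx=5,fy=5,interpolation=cv2.INTER_CUBIC); save('c1.png',b)
E
```

```text
Traceback (most recent call last):
  File "h.py", line 25, in blob
    n,l,s,ce=cv2.connectedComponentsWithStats(m); j=1+np.argmax(s[1:,4]); return ce[j],s[j,4],(l==j)
                                                      ~~~~~~~~~^^^^^^^^^
ValueError: attempt to get argmax of an empty sequence
```

Run:
```python
from h import *
im=cv2.cvtColor(cv2.imread('pics/top.png'),cv2.COLOR_BGR2RGB); ic=cam('top')
print([im[y,x].tolist() for x,y in [(415,268),(399,232),(395,240),(405,227),(198,251)]])
d,a,_=blob(im,(415,268),10,lambda h:h[...,2]>120); D=onz(ic,d,.016)
t,a2,m=blob(im,(398,232),16,lambda h:(h[...,1]<60)&(h[...,2]>95)); T=onz(ic,t,.17)
print(d,a,D,t,a2,T, np.hypot(*(T-D)[:2]),np.degrees(np.arctan2(*(T-D)[1::-1])))
w,aw,_=blob(im,(198,251),10,lambda h:(h[...,1]>130)&(h[...,0]<20)); print(w,aw,onz(ic,w,.02))
s=arm.observe(); Rm=R.from_rotvec(s['eef_rot']).as_matrix(); print(Rm.round(3)); print(np.array(vision.camera_info('wrist')['T_tool_cam']).round(3))
b=cv2.resize(im[200:310,340:460],None,fx=5,fy=5,interpolation=cv2.INTER_CUBIC); save('c1.png',b)
```

```text
[[130, 126, 126], [123, 123, 115], [60, 59, 57], [126, 99, 68], [155, 99, 51]]
[414.70769231 267.50769231] 65 [ 0.46470322 -0.20658248  0.016     ] [398.26470588 231.96568627] 204 [ 0.50303069 -0.15774388  0.17      ] 0.06208223719285324 51.87594629363062
[197.9 250.4] 80 [0.51865574 0.21826578 0.02      ]
[[ 0.932  0.361 -0.   ]
 [ 0.361 -0.932  0.   ]
 [-0.    -0.    -1.   ]]
[[ 0.     0.963  0.271  0.069]
 [ 1.    -0.    -0.    -0.001]
 [ 0.     0.271 -0.963 -0.127]
 [ 0.     0.     0.     1.   ]]
```

View pics/c1.png

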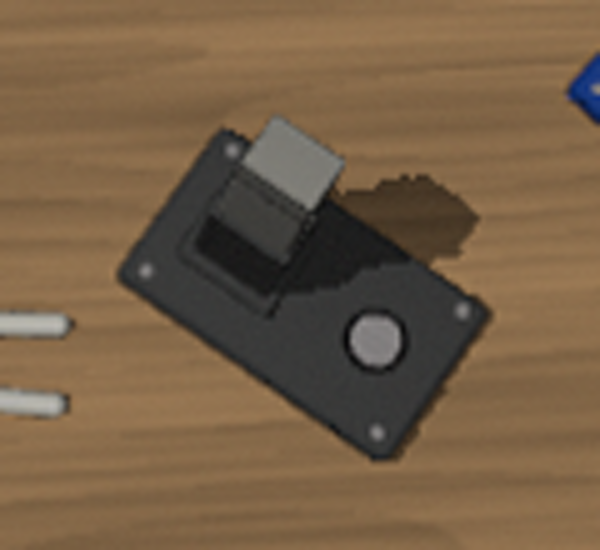

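The crop shows the tester top at about (293,163), the disc at (376,340) and the four base screws, which give the dock yaw as about 55°. I'll move above the tester.

>>> play_rows --pt "0.86 -0.46 0 0 0 0 1" --pt "0.86 -0.46 0 0 0 0 1" --pt "0.86 -0.46 0 0 0 0 1" --pt "0.86 -0.46 0 0 0 0 1" --pt "0.86 -0.46 0 0 0 0 1" --pt "0.86 -0.46 0 0 0 0 1" --pt "0.86 -0.46 0 0 0 0 1" --pt "0.86 -0.46 0 0 0 0 1" --pt "0.86 -0.46 0 0 0 0 1" --pt "0.86 -0.46 0 0 0 0 1" --pt "0.86 -0.46 0 0 0 0 1" --pt "0.86 -0.46 0 0 0 0 1"

```text
time: 2.3
tool_pos: [0.3518, -0.3347, 0.2484]
eef_rot: [3.088, 0.578, 0.0]
ft_force: [-0.3, -0.5, 0.6]
gripper_width: 0.0855
grip_force: 0.0
```

>>> play_rows --pt "0.86 -0.46 0 0 0 0 1" --pt "0.86 -0.46 0 0 0 0 1" --pt "0.86 -0.46 0 0 0 0 1" --pt "0.86 -0.46 0 0 0 0 1" --pt "0.86 -0.46 0 0 0 0 1" --pt "0.86 -0.46 0 0 0 0 1" --pt "0.86 -0.46 0 0 0 0 1" --pt "0.86 -0.46 0 0 0 0 1" --pt "0.86 -0.46 0 0 0 0 1" --pt "0.86 -0.46 0 0 0 0 1" --pt "0.86 -0.46 0 0 0 0 1" --pt "0.86 -0.46 0 0 0 0 1"

```text
time: 3.5
tool_pos: [0.5043, -0.1572, 0.2484]
eef_rot: [3.088, 0.577, 0.0]
ft_force: [0.0, -0.7, -0.8]
gripper_width: 0.0855
grip_force: 0.0
```

>>> play_rows --pt "0 0 0 0 0 -0.038 1" --pt "0 0 0 0 0 -0.038 1" --pt "0 0 0 0 0 -0.038 1" --pt "0 0 0 0 0 -0.038 1" --pt "0 0 0 0 0 -0.038 1" --pt "0 0 0 0 0 0 1" --pt "0 0 0 0 0 0 1"

```text
time: 4.2
tool_pos: [0.5039, -0.1578, 0.2483]
eef_rot: [2.784, 1.456, -0.0]
ft_force: [0.8, 0.6, 0.2]
gripper_width: 0.0856
grip_force: 0.0
```

Run:
```python
from h import *
tc=cam('top')
q=[onz(tc,(340+x/5,200+y/5),.0145) for x,y in [(232,150),(462,311),(146,270),(377,433)]]
print([np.degrees(np.arctan2(*(a-b)[1::-1])) for a,b in [(q[0],q[1]),(q[2],q[3])]], np.mean(q,0))
s=arm.observe(); print(s['tool_pos'],s['time']); print(R.from_rotvec(s['eef_rot']).as_matrix().round(4))
ic=cam('wrist'); im=vision.camera('wrist'); save('w1.png',im)
print(proj(ic,[.503,-.158,.17]),proj(ic,[.4647,-.2066,.016]))
for r in models.regions_of('wrist','tester_mid')[:3]: print(r['conf'],r['centre'],r['mask'].sum())
```

```text
[np.float64(51.21819184899974), np.float64(51.281326778486886)] [ 0.48509414 -0.18084494  0.0145    ]
[ 0.50385311 -0.15784453  0.24827888] 4.2
[[ 0.5702  0.8215  0.    ]
 [ 0.8215 -0.5702 -0.    ]
 [-0.      0.     -1.    ]]
[319.60997908 266.54541135] [315.70738037 274.97356407]
0.83 [318.1, 250.2] 2922
0.78 [471.2, 131.5] 4418
0.42 [319.2, 212.1] 7111
```

View pics/w1.png

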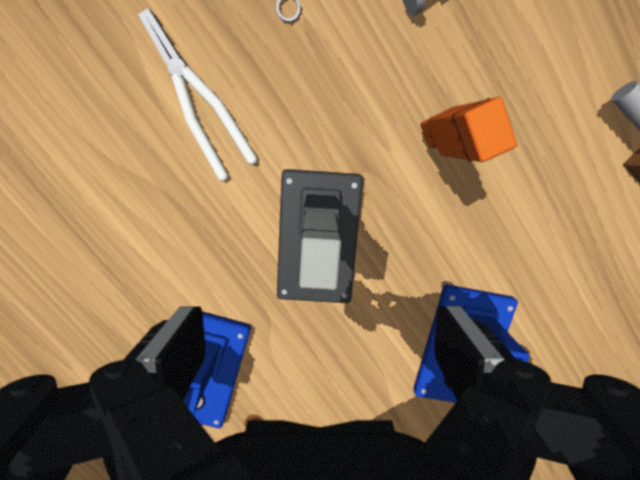

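The wrist view shows the tester top at about (320,261), rotated a few degrees. The dock yaw is therefore about 51.3°, and I'll refine both values here.

Run:
```python
from h import *
im=cv2.cvtColor(cv2.imread('pics/w1.png'),cv2.COLOR_BGR2RGB); ic=cam('wrist')
c,a,m=blob(im,(320,262),45,lambda h:(h[...,1]<60)&(h[...,2]>125))
r=cv2.minAreaRect(np.argwhere(m)[:,::-1].astype(np.float32)); B=np.array([onz(ic,p,.17) for p in cv2.boxPoints(r)])
print(c,a,r,onz(ic,c,.17),onz(ic,r[0],.17)); e=np.diff(B,axis=0); print([(np.hypot(*x[:2]).round(4),np.degrees(np.arctan2(x[1],x[0])).round(1)) for x in e])
```

```text
[319.08481675 262.96963351] 1910 ((318.9898681640625, 263.1421203613281), (38.47340393066406, 50.44291305541992), 4.085616588592529) [ 0.50396512 -0.15608907  0.17      ] [ 0.50386392 -0.1561422   0.17      ]
[(np.float64(0.0296), np.float64(50.6)), (np.float64(0.0211), np.float64(-38.9)), (np.float64(0.0297), np.float64(-127.8))]
```

>>> play_rows --pt "0.03 -0.03 0 0 0 0.021 1" --pt "0 0 0.75 0 0 0 1" --pt "0 0 0.75 0 0 0 1" --pt "0 0 0.75 0 0 0 1" --pt "0 0 0.75 0 0 0 1" --pt "0 0 0.75 0 0 0 1" --pt "0 0 0.75 0 0 0 1" --pt "0 0 0.75 0 0 0 1" --pt "0 0 0.75 0 0 0 1" --pt "0 0 0 0 0 0 1" --pt "0 0 0 0 0 0 1"

```text
time: 5.4
tool_pos: [0.5038, -0.1569, 0.1285]
eef_rot: [-2.829, -1.367, 0.0]
ft_force: [0.8, -0.2, -0.2]
gripper_width: 0.0855
grip_force: 0.0
```

>>> play_rows --pt "0 0 0 0 0 0 -1" --pt "0 0 0 0 0 0 -1" --pt "0 0 0 0 0 0 -1" --pt "0 0 0 0 0 0 -1" --pt "0 0 0 0 0 0 -1" --pt "0 0 0 0 0 0 -1" --pt "0 0 0 0 0 0 -1" --pt "0 0 0 0 0 0 -1" --pt "0 0 0 0 0 0 -1" --pt "0 0 0 0 0 0 -1"

```text
time: 6.4
tool_pos: [0.504, -0.157, 0.1287]
eef_rot: [2.828, 1.367, 0.001]
ft_force: [-1.6, -0.1, 4.5]
gripper_width: 0.0214
grip_force: 59.5
```

>>> play_rows --pt "0 0 -0.2 0 0 0 -1" --pt "0 0 -0.5 0 0 0 -1" --pt "0 0 -0.5 0 0 0 -1" --pt "0 0 -0.5 0 0 0 -1" --pt "0 0 -0.6 0 0 0 -1" --pt "0 0 -0.6 0 0 0 -1" --pt "0 0 -0.6 0 0 0 -1" --pt "0 0 -0.6 0 0 0 -1" --pt "0 0 -0.5 0 0 0 -1" --pt "0 0 0 0 0 0 -1" --pt "0 0 0 0 0 0 -1"

```text
time: 7.5
tool_pos: [0.5037, -0.1569, 0.2203]
eef_rot: [2.828, 1.368, -0.0]
ft_force: [0.4, -0.2, -0.9]
gripper_width: 0.0214
grip_force: 59.7
```

Run:
```python
from h import *
s=arm.observe(); print(s['ft_force'],s['torque']); print(R.from_rotvec(s['eef_rot']).as_matrix().round(4),delta([.4647,-.2066,.22],R.from_rotvec(s['eef_rot'])))
ic=cam('wrist'); im=vision.camera('wrist'); save('w2.png',im)
```

```text
[ 0.37883605 -0.1866326  -0.8638616 ] [-0.00122144 -0.00096396  0.0154187 ]
[[ 6.210e-01  7.838e-01  0.000e+00]
 [ 7.838e-01 -6.210e-01 -1.000e-04]
 [-1.000e-04  1.000e-04 -1.000e+00]] (array([-3.15943885,  0.01582454,  0.01732264]), array([0., 0., 0.]))
```

View pics/w2.png

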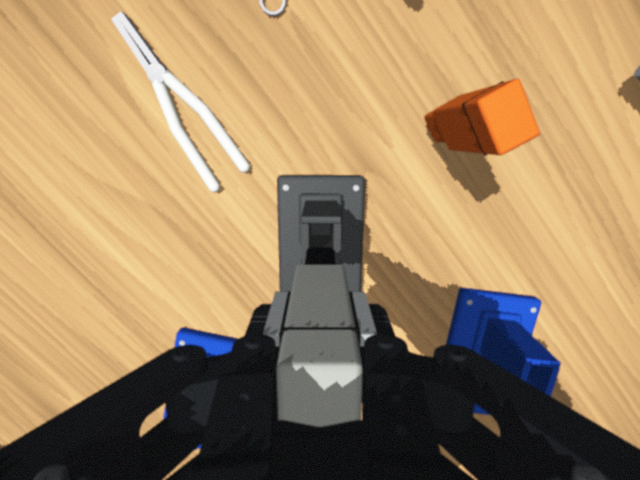

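The tester is held straight and its shank is clear of the holster. Next I'll move 62 mm to the disc and lower it.

>>> play_rows --pt "-0.5 0 0 0 0 0 -1" --pt "-0.7 0 0 0 0 0 -1" --pt "-0.7 0 0 0 0 0 -1" --pt "-0.7 0 0 0 0 0 -1" --pt "-0.52 0 0 0 0 0 -1" --pt "0 0 0.7 0 0 0 -1" --pt "0 0 0.8 0 0 0 -1" --pt "0 0 0.8 0 0 0 -1" --pt "0 0 0.8 0 0 0 -1" --pt "0 0 0.8 0 0 0 -1" --pt "0 0 0.6 0 0 0 -1" --pt "0 0 0 0 0 0 -1"

```text
time: 8.75
tool_pos: [0.4633, -0.2058, 0.1286]
eef_rot: [-2.826, -1.366, 0.004]
ft_force: [-0.2, 0.4, -1.6]
gripper_width: 0.0214
grip_force: 59.7
```

Run:
```python
from h import *
s=arm.observe(); print(s['tool_pos'],s['ft_force'])
for c,b in [('top',(440,270)),('scene',(235,220))]:
    im=vision.camera(c); x,y=b; save('d_'+c+'.png',im); ic=cam(c)
    print(c,proj(ic,[.4647,-.2066,.016]))
x,y=230,215; save('d1.png',cv2.resize(im[y-65:y+65,x-65:x+65],None,fx=4.5,fy=4.5,interpolation=cv2.INTER_CUBIC))
```

```text
[ 0.46330975 -0.20575505  0.12858637] [-0.15209585  0.401058   -1.55245556]
top [414.71667358 267.50886719]
scene [237.87302971 228.12835693]
```

View pics/d1.png

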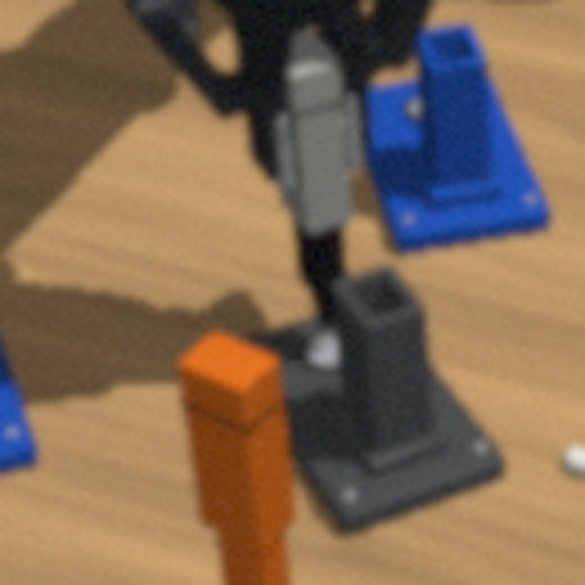

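The probe stands over the disc at about (322,345) in the crop. I'll lower it slowly and watch the force.

>>> play_rows --pt "0 0 0.1 0 0 0 -1" --pt "0 0 0.1 0 0 0 -1" --pt "0 0 0.05 0 0 0 -1" --pt "0 0 0.05 0 0 0 -1" --pt "0 0 0 0 0 0 -1" --pt "0 0 0 0 0 0 -1"

```text
time: 9.45
tool_pos: [0.4651, -0.2059, 0.1244]
eef_rot: [2.828, 1.367, 0.0]
ft_force: [0.2, -0.2, -0.3]
gripper_width: 0.0214
grip_force: 59.7
```

>>> play_rows --pt "0 0 0.05 0 0 0 -1" --pt "0 0 0.05 0 0 0 -1" --pt "0 0 0.04 0 0 0 -1" --pt "0 0 0 0 0 0 -1" --pt "0 0 0 0 0 0 -1" --pt "0 0 0 0 0 0 -1"

```text
time: 10.05
tool_pos: [0.4651, -0.2059, 0.1216]
eef_rot: [2.828, 1.368, 0.0]
ft_force: [0.5, 1.0, 1.1]
gripper_width: 0.0214
grip_force: 59.8
```

Run:
```python
from h import *
F=[];
for _ in range(6): vision.camera('wrist'); F.append(arm.observe()['ft_force'][2])
s=arm.observe(); print(np.round(F,2),s['tool_pos'],R.from_rotvec(s['eef_rot']).as_matrix()[2])
```

```text
[0.82 0.49 0.81 1.21 0.41 1.19] [ 0.46511291 -0.20584262  0.1215521 ] [ 7.50632297e-05  3.11331738e-04 -9.99999949e-01]
```

>>> play_rows --pt "0 0 0 0 0 0 -1" --pt "0 0 0 0 0 0 -1" --pt "0 0 0 0 0 0 -1" --pt "0 0 -0.2 0 0 0 -1" --pt "0 0 -0.5 0 0 0 -1" --pt "0 0 -0.8 0 0 0 -1" --pt "0 0 -0.8 0 0 0 -1" --pt "0 0 -0.8 0 0 0 -1" --pt "0 0 -0.8 0 0 0 -1" --pt "0 0 -0.7 0 0 0 -1" --pt "0 0 -0.4 0 0 0 -1" --pt "0 0 0 0 0 0 -1"

```text
time: 11.55
tool_pos: [0.4656, -0.206, 0.2229]
eef_rot: [2.827, 1.367, 0.002]
ft_force: [0.8, -0.1, -1.0]
gripper_width: 0.0211
grip_force: 59.7
```

>>> play_rows --pt "0.66 -0.46 0 0 0 0 -1" --pt "0.66 -0.46 0 0 0 0 -1" --pt "0.66 -0.46 0 0 0 0 -1" --pt "0.66 -0.46 0 0 0 0 -1" --pt "0.66 -0.46 0 0 0 0 -1" --pt "0.66 -0.46 0 0 0 0 -1" --pt "0.66 -0.46 0 0 0 0 -1" --pt "0.66 -0.46 0 0 0 0 -1" --pt "0.66 -0.46 0 0 0 0 -1" --pt "0.66 -0.46 0 0 0 0 -1" --pt "0.66 -0.46 0 0 0 0 -1" --pt "0.66 -0.46 0 0 0 0 -1"

```text
time: 12.75
tool_pos: [0.476, -0.0125, 0.2205]
eef_rot: [-2.827, -1.367, 0.003]
ft_force: [-0.2, -0.1, -1.1]
gripper_width: 0.0216
grip_force: 59.7
```

>>> play_rows --pt "0.66 -0.46 0 0 0 0 -1" --pt "0.66 -0.46 0 0 0 0 -1" --pt "0.66 -0.46 0 0 0 0 -1" --pt "0.66 -0.46 0 0 0 0 -1" --pt "0.66 -0.46 0 0 0 0 -1" --pt "0.66 -0.46 0 0 0 0 -1" --pt "0.66 -0.46 0 0 0 0 -1" --pt "0.66 -0.46 0 0 0 0 -1" --pt "0.66 -0.46 0 0 0 0 -1" --pt "0.66 -0.46 0 0 0 0 -1" --pt "0 0 0 0 0 0 -1" --pt "0 0 0 0 0 0 -1"

```text
time: 13.95
tool_pos: [0.4862, 0.1469, 0.2208]
eef_rot: [2.828, 1.368, -0.003]
ft_force: [0.8, -0.8, -1.1]
gripper_width: 0.0213
grip_force: 59.7
```

Run:
```python
from h import *
s=arm.observe(); print(s['time'],s['tool_pos'],s['joint_positions'],s['ft_force']); print(R.from_rotvec(s['eef_rot']).as_matrix().round(4))
ic=cam('wrist'); im=vision.camera('wrist'); save('w3.png',im)
print(proj(ic,[.5187,.2183,.022]))
for n in ['large_table','middle_table','small_table','rest']:
  for r in models.regions_of('wrist',n)[:3]: print(n,r['conf'],r['centre'],r['mask'].sum(),onz(ic,r['centre'],.02).round(4))
```

```text
13.95 [0.48615904 0.14689662 0.22076911] [ 0.12355302  0.29270816 -0.56471223  1.65167605  0.16408814  1.24673737
 -1.14405308] [ 0.79172604 -0.77461173 -1.12030262]
[[ 6.205e-01  7.842e-01 -1.600e-03]
 [ 7.842e-01 -6.205e-01 -1.200e-03]
 [-2.000e-03 -5.000e-04 -1.000e+00]]
[297.19874991 126.61818144]
large_table 0.84 [296.2, 123.8] 592 [0.5194 0.2206 0.02  ]
large_table 0.23 [291.6, 77.2] 265 [0.5385 0.2496 0.02  ]
middle_table 0.61 [302.9, 167.2] 392 [0.502  0.1905 0.02  ]
middle_table 0.5 [317.1, 348.8] 11994 [0.4057 0.0501 0.02  ]
middle_table 0.46 [497.4, 280.2] 199 [0.5762 0.0042 0.02  ]
small_table 0.83 [290.7, 76.5] 274 [0.5383 0.2504 0.02  ]
rest 0.71 [294.2, 108.6] 6821 [0.5254 0.2305 0.02  ]
```

View pics/w3.png

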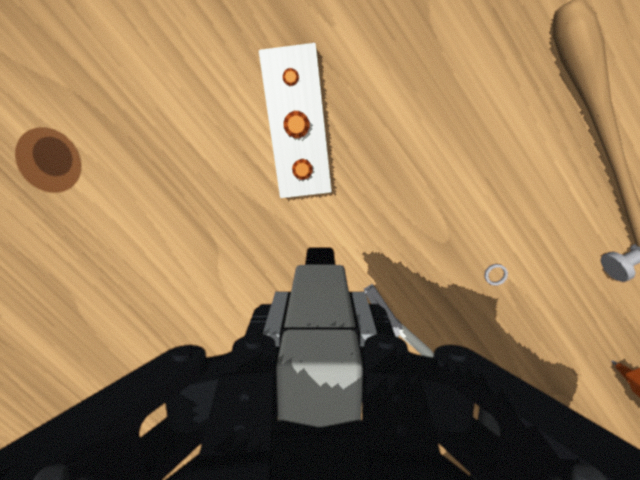

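The rest shows the small stone at (291,76), the large one at (296,124) and the middle one at (302,169). I'll shift in and measure the large stone again from nearer.

>>> play_rows --pt "0.4 -0.24 0 0 0 0 -1" --pt "0.4 -0.24 0 0 0 0 -1" --pt "0.4 -0.24 0 0 0 0 -1" --pt "0.3 -0.23 0 0 0 0 -1" --pt "0 0 0 0 0 0 -1" --pt "0 0 0 0 0 0 -1" --pt "0 0 0 0 0 0 -1" --pt "0 0 0 0 0 0 -1" --pt "0 0 0 0 0 0 -1" --pt "0 0 0 0 0 0 -1"

```text
time: 15.2
tool_pos: [0.4905, 0.1825, 0.2215]
eef_rot: [2.828, 1.367, 0.0]
ft_force: [0.3, -0.1, -1.1]
gripper_width: 0.021
grip_force: 59.7
```

Run:
```python
from h import *
s=arm.observe(); print(s['time'],s['tool_pos'],s['dq'])
R0=R.from_rotvec(s['eef_rot']); print(R0.as_matrix().round(4))
ic=cam('wrist'); im=vision.camera('wrist'); save('w4.png',im); g=proj(ic,[.519,.219,.022]); print(g)
E_=[]
for f in [lambda h:(h[...,1]>150)&(h[...,0]<20), lambda h:(h[...,1]>150)&(h[...,0]<20)&(h[...,2]>190)]:
    c,a,m=blob(im,g,22,f); r=cv2.minEnclosingCircle(np.argwhere(m)[:,::-1].astype(np.float32)); z=.022 if len(E_) else .0175
    E_.append(c); P=onz(ic,c,z); print(c,a,r,P,R0.inv().apply(P-s['tool_pos'])/.02)
for n in ['large_table','middle_table','small_table']:
  for r in models.regions_of('wrist',n)[:1]: print(n,r['conf'],r['centre'],r['mask'].sum(),onz(ic,r['centre'],.02).round(4))
x,y=map(int,g); save('w4c.png',cv2.resize(im[y-50:y+50,x-50:x+50],None,fx=5,fy=5,interpolation=cv2.INTER_CUBIC))
ic=cam('top'); print(onz(ic,(197.9,250.4),.022))
```

```text
15.2 [0.49047838 0.18253485 0.22151282] [-1.95985373e-03  4.78111198e-04 -4.59001742e-04 -1.52056912e-03
  9.50602321e-04  3.45896965e-04 -2.12225930e-05]
[[ 6.214e-01  7.835e-01  1.000e-04]
 [ 7.835e-01 -6.214e-01 -2.000e-04]
 [-1.000e-04  2.000e-04 -1.000e+00]]
[320.00451652 164.98513879]
[319.1754386  163.15789474] 456 ((319.0041809082031, 163.023681640625), 12.189664840698242) [0.51919074 0.22034823 0.0175    ] [ 2.37408285 -0.05168693 10.20047837]
[318.68421053 163.16267943] 209 ((318.5, 163.11538696289062), 8.271564483642578) [0.51906196 0.22083492 0.022     ] [ 2.3891342  -0.07181487  9.97547401]
large_table 0.78 [318.4, 161.9] 563 [0.5194 0.2217 0.02  ]
middle_table 0.69 [326.6, 204.2] 342 [0.5029 0.1896 0.02  ]
small_table 0.75 [314.0, 117.8] 202 [0.5383 0.2511 0.02  ]
[0.51823939 0.21781788 0.022     ]
```

View pics/w4c.png

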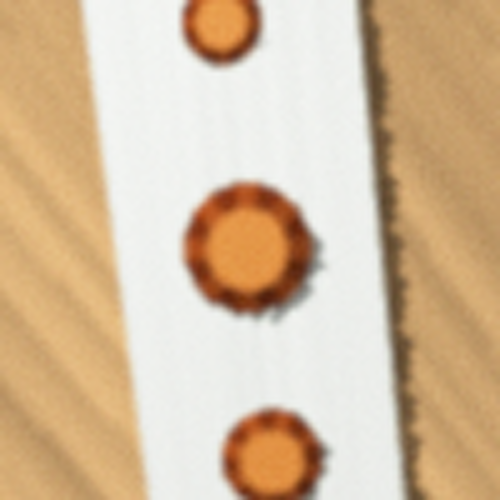

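The crop shows the largest stone's flat top at full-image pixel (318.7,163). Both cameras agree to about 1 mm, so I'll move over it and lower to about 5 mm above.

>>> play_rows --pt "0.5 -0.01 0 0 0 0 -1" --pt "0.5 -0.01 0 0 0 0 -1" --pt "0.5 -0.01 0 0 0 0 -1" --pt "0.5 -0.01 0 0 0 0 -1" --pt "0.33 0 0 0 0 0 -1" --pt "0 0 0.5 0 0 0 -1" --pt "0 0 0.8 0 0 0 -1" --pt "0 0 0.8 0 0 0 -1" --pt "0 0 0.8 0 0 0 -1" --pt "0 0 0.7 0 0 0 -1" --pt "0 0 0.5 0 0 0 -1" --pt "0 0 0.2 0 0 0 -1"

```text
time: 16.6
tool_pos: [0.518, 0.2193, 0.134]
eef_rot: [2.828, 1.367, -0.004]
ft_force: [-0.5, 0.2, -1.0]
gripper_width: 0.0216
grip_force: 59.7
```

>>> play_rows --pt "0 0 0 0 0 0 -1" --pt "0 0 0 0 0 0 -1" --pt "0 0 0 0 0 0 -1"

```text
time: 16.9
tool_pos: [0.5193, 0.2202, 0.1363]
eef_rot: [2.828, 1.368, 0.003]
ft_force: [0.1, -0.5, -0.9]
gripper_width: 0.0213
grip_force: 59.7
```

Run:
```python
from h import *
s=arm.observe(); print(s['time'],s['tool_pos'],s['ft_force'],R.from_rotvec(s['eef_rot']).as_matrix()[2].round(4))
im=vision.camera('scene'); ic=cam('scene'); p=s['tool_pos']
for z in [.022,.027]: print(proj(ic,[p[0],p[1],z]))
x,y=448,290; b=cv2.resize(im[y-40:y+40,x-40:x+40],None,fx=7,fy=7,interpolation=cv2.INTER_CUBIC); save('s2.png',b)
```

```text
16.9 [0.51927638 0.22021321 0.13634707] [ 0.13848044 -0.49829511 -0.86437091] [ 1.6e-03  9.0e-04 -1.0e+00]
[448.06249469 305.23820803]
[448.57911699 303.22101353]
```

View pics/s2.png

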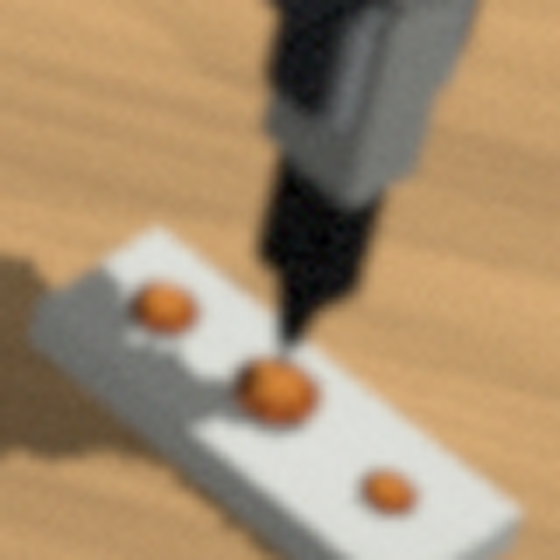

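The scene crop shows the nose right above the largest stone, which is at about (278,390). I'll compare stone and nose in the scene camera with sub-pixel accuracy.

Run:
```python
from h import *
s=arm.observe(); p=s['tool_pos']; ic=cam('scene'); im=cv2.cvtColor(cv2.imread('pics/scene.png'),cv2.COLOR_BGR2RGB)
c,a,m=blob(im,(448,305),9,lambda h:(h[...,1]>130)&(h[...,0]<20)); q=np.argwhere(m)
print('stone',c,a,q.min(0),q.max(0),onz(ic,c,.0185))
# model silhouette: girdle circle r=11 z~.0175, table r=6.5 z=.022
def sil(x,y):
    t=np.linspace(0,6.283,60); P=[proj(ic,[x+r*np.cos(u),y+r*np.sin(u),z]) for r,z in((11,.0175),(6.5,.022)) for r in [r/1000] for u in t]
    h=cv2.convexHull(np.array(P,np.float32)); M=cv2.moments(h); return np.array([M['m10'],M['m01']])/M['m00'],cv2.contourArea(h)
for n,xy in (('tcp',p[:2]),('top',(.5182,.2178)),('wrist',(.5191,.2208))): print(n,xy,sil(*xy))
im2=vision.camera('scene'); h=cv2.cvtColor(im2,cv2.COLOR_RGB2HSV)[...,2]
for r in range(285,304): print(r, [int(v) for v in h[r,440:460]])
for z in (.037,.058,.0279): print(z,proj(ic,[p[0],p[1],z]))
```

```text
stone [446.97101449 305.55072464] 69 [302 442] [309 452] [0.51726167 0.21861555 0.0185    ]
tcp [0.51922451 0.22014313] (array([447.57804391, 307.05520179]), 98.83332066377625)
top (0.5182, 0.2178) (array([446.30115492, 306.24416136]), 98.36425266088918)
wrist (0.5191, 0.2208) (array([447.98012267, 307.11403047]), 98.8674640036188)
285 [202, 205, 201, 186, 134, 75, 30, 17, 11, 18, 12, 18, 19, 17, 15, 16, 15, 17, 23, 53]
286 [202, 204, 201, 185, 145, 85, 37, 19, 18, 21, 19, 12, 12, 18, 17, 19, 15, 23, 32, 66]
287 [201, 201, 202, 190, 161, 119, 72, 37, 17, 16, 20, 17, 19, 16, 19, 20, 18, 10, 37, 85]
288 [199, 199, 198, 193, 179, 149, 109, 71, 35, 21, 11, 17, 21, 16, 19, 25, 26, 26, 44, 100]
289 [200, 194, 193, 194, 188, 176, 148, 97, 50, 21, 20, 14, 21, 11, 10, 20, 18, 32, 58, 118]
290 [208, 199, 194, 189, 186, 184, 160, 119, 62, 26, 19, 10, 16, 15, 25, 21, 21, 37, 82, 135]
291 [219, 208, 202, 194, 189, 182, 165, 122, 63, 20, 20, 8, 12, 23, 27, 23, 38, 70, 105, 152]
292 [220, 218, 212, 207, 200, 192, 173, 122, 65, 19, 17, 1, 16, 28, 40, 61, 87, 117, 144, 171]
293 [222, 221, 219, 218, 2
[... 504 characters left out ...]
219, 205, 157, 99, 78, 109, 154, 185, 199, 201, 200, 200, 201, 196, 197]
299 [221, 220, 222, 218, 219, 216, 202, 164, 125, 122, 155, 189, 206, 212, 206, 207, 202, 199, 202, 198]
300 [218, 220, 211, 201, 199, 198, 193, 169, 147, 158, 190, 209, 216, 216, 214, 211, 206, 207, 206, 204]
301 [218, 203, 188, 174, 170, 181, 183, 169, 161, 176, 198, 210, 217, 217, 217, 212, 210, 208, 206, 207]
302 [205, 180, 145, 134, 146, 175, 191, 186, 183, 181, 193, 203, 210, 215, 218, 218, 215, 212, 209, 208]
303 [180, 151, 115, 104, 134, 169, 194, 198, 199, 200, 195, 193, 197, 206, 216, 219, 216, 215, 209, 206]
0.037 [449.58713387 299.11131884]
0.058 [451.83101743 290.36136949]
0.0279 [448.63618    302.82346424]
```

Stone and nose agree to about 1 mm. I'll make a tiny shift and then press down slowly.

>>> play_rows --pt "-0.03 0 0.1 0 0 0 -1" --pt "0 0 0.08 0 0 0 -1" --pt "0 0 0.05 0 0 0 -1" --pt "0 0 0.05 0 0 0 -1" --pt "0 0 0 0 0 0 -1" --pt "0 0 0 0 0 0 -1" --pt "0 0 0 0 0 0 -1"

```text
time: 17.7
tool_pos: [0.5183, 0.2194, 0.13]
eef_rot: [2.828, 1.368, -0.0]
ft_force: [-0.5, 0.5, 0.2]
gripper_width: 0.0216
grip_force: 59.7
```

>>> play_rows --pt "0 0 0.05 0 0 0 -1" --pt "0 0 0.04 0 0 0 -1" --pt "0 0 0.04 0 0 0 -1" --pt "0 0 0 0 0 0 -1" --pt "0 0 0 0 0 0 -1" --pt "0 0 0 0 0 0 -1" --pt "0 0 0 0 0 0 -1" --pt "0 0 0 0 0 0 -1"

```text
time: 18.5
tool_pos: [0.5184, 0.2194, 0.1273]
eef_rot: [2.828, 1.368, 0.0]
ft_force: [0.2, -0.2, 1.0]
gripper_width: 0.0212
grip_force: 59.8
```

Run:
```python
from h import *
F=[]
for _ in range(8): im=vision.camera('scene'); F.append(arm.observe()['ft_force'])
s=arm.observe(); print(np.round(np.array(F)[:,2],2),np.mean(F,0).round(2),s['tool_pos'],np.abs(s['dq']).max(),R.from_rotvec(s['eef_rot']).as_matrix()[2].round(4))
x,y=448,290; save('s3.png',cv2.resize(im[y-40:y+40,x-40:x+40],None,fx=7,fy=7,interpolation=cv2.INTER_CUBIC))
```

```text
[0.7  1.01 0.59 1.56 1.98 0.66 0.73 0.91] [-0.29 -0.22  1.02] [0.51837913 0.2193789  0.12729716] 0.0020975462922061105 [ 1.e-04  0.e+00 -1.e+00]
```

View pics/s3.png

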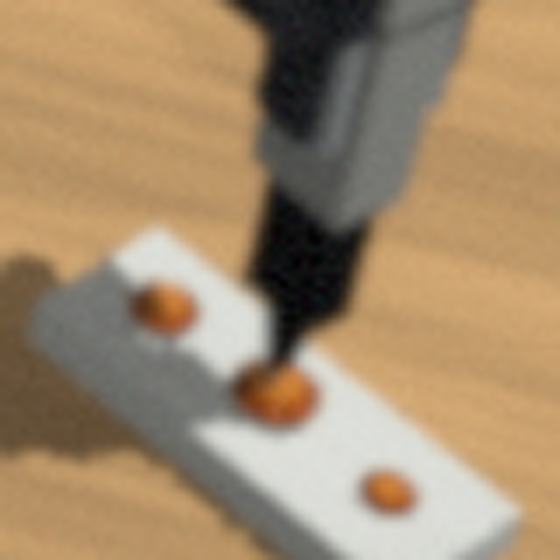

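The probe sits centred on the largest stone, with about 2 N of net force (roughly half-way in). Arm steady; handing in.

```bash
python3 -c "
from plant import arm
print(arm.finish_job())"
```

```text
the job is handed in; nothing more can be done
None
```

The job is handed in; no verdict came back. The tester was pressed on the check disc for about 1.2 s, then left upright and steady on the largest stone's top centre, probe about half-way in both times (about 2 N each, inferred from the wrist force).

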